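# Slide a batten into the glue press and screw the press down

## Task

Push the wooden batten along the guide rails of the green press until its end is up against the press column, then turn the black knob clockwise, regripping as often as needed, until it comes to its stop and the pad clamps the batten. Let go of everything and leave the other things on the bench where they are.

Things in the scene. Friction and masses are not known exactly. Their poses are not given: they have to be found in the camera images.
- press: Green C-frame glue press, fixed. Origin on the bench top under the screw axis; x runs level along the rails from the open front to the column, z up. Dark steel bed: top 12 mm up, x -160 to +130 mm, 116 mm wide. Arm above: 40 mm wide, 76 to 104 mm up, from the column forward to a round boss (radius 26 mm, 70 to 106 mm up) that holds the vertical screw
- press_stop (a point): Middle of the column's front face (46 mm wide), the stop for the batten: at x = +90 mm in the press frame, 29 mm above the bench. In front of it two aluminium guide rails lie on the bed: inner faces at y = +-33.5 mm of the press, tops 22 mm above the bench, from x = -105 to +85 mm
- knob_grip (a point): Centre of the round black knurled knob on top of the screw, half-way up it, on the screw axis. Upright cylinder 52 mm in diameter, 32 mm high (16 mm above and below this point), yellow index line on top. 150 mm above the bench at joint value 0, sinking 10 mm per turn
- press_knob (a joint): Turn of the knob in rad, growing clockwise seen from above, which lowers the screw 1.59 mm per rad. Starts between 0 and 1.5; hard stop at 9.0 (fully down). Friction about 0.12 N m; stays where left. On the batten the pad touches at about 6.6; then a spring in the pad yields, so the knob still turns easily to its stop
- press_pad (a joint): Spring travel in m of the round rubber-faced pad (42 mm diameter) at the foot of the screw: 0 when it hangs free, growing as it is pressed against the batten; about 0.004 with the knob at its stop on the batten
- batten_mid (a point): Centre (half-way up) of the loose planed wooden batten, 195 x 60 x 34 mm, about 0.2 kg; its own y axis runs along its length. It lies on the bed between the rails, 50 to 80 mm short of home; home against the column its centre is at x = -7.5 mm in the press frame, its front end at x = -105 mm
- glue_bottle: Bystander: white glue bottle with orange nozzle, 43 x 60 x 169 mm, origin under its centre
- tape_roll: Bystander: roll of tan tape lying flat, 77 mm across, 18 mm high, origin under its centre
- nail_jar: Bystander: jar with a tan lid, 63 mm across, 76 mm high, origin under its centre
- oil_can: Bystander: green oil can with spout, 65 mm across, 126 mm high, origin under its centre

How it is judged:
By the outcome, as a careful person would: the job done as asked, in the order asked, and still so for the second after the job is handed in, with the robot touching nothing.
It also fails if it takes over 70 s, if anything falls off the work surface, if the arm or the gripper's body presses on something with over 40 N, if the wrist force passes 120 N, or if a joint passes its speed limit or range.

## Robot

A 6-joint arm with a two-finger parallel gripper is mounted at the origin on a cart in front of the work surface, level with it; the furniture and walls round the work are solid. World frame = base frame: x ahead of the robot, y to its left, z up, the work surface at z = 0. Lengths are in mm, angles in rad, forces in N, time in s.
With the tool pointing down it reaches from about 275 to 750 mm from the base axis. Payload 10.2 kg.
Tool frame: the origin (TCP) lies at the very end of the fingers, on their centre line; the grasp point (between the pads) lies 19 mm behind it; z points along the fingers, y is the line along which they close (so a half turn about z gives the same grasp; the last joint's range is limited). The gripper opens to 85 mm and grips with 20 to 120 N. Pads are 22 mm wide; open, the fingers measure 114 mm over their backs; the gripper's body (76 mm by 85 mm) begins 54 mm behind the grasp point. The pads swing forward as they close: fully open they stand 13 mm farther back than shut.
Start: joints at [-1.43, 0.313, 1.498, -0, 1.331, -0.223], TCP at [186.797, -490.65, 231.294] pointing down, gripper open.
Joint ranges: [-2.94, 2.94], [-0.97, 2.17], [0.19, 2.56], [-1.23, 4.37], [0.02, 3.11], [-2.88, 2.88]. Speed limits (rad/s): [2.39, 2.39, 3.01, 3.14, 3.14, 3.14].

## Interface

Orientations are given as a unit quaternion [w, x, y, z].
In Python, from rig import ctrl, vision gives the robot as it stands. The module is installed in compiled form; this text tells all that it offers.
- The arm moves only by the tool play_rows, never from a script. Its arguments are lists of equal length, an entry for each row: "translation": the shift along the tool's x, y, z in m, a list of three; "rotation": the turn, a rotation vector about the tool's x, y, z in rad, a list of three; "gripper": the gripper's target within -1 to 1 (shut at 1, half-way at 0, fully open at -1). A call has 1 to 10 rows; each row is the pose to reach, as a shift and turn from the pose commanded when the call began, along the tool's axes at that moment; what a row does not reach only later rows make up. A row lasts 1/8 s, in which the tool goes at most 62.5 mm and 10.7 degrees, less where a joint would pass 70% of its speed; a pose out of reach is approached as far as the arm can. A call with a gripper value outside its range is refused whole. The fingers move at their own pace and stop on an object; "force" is the grip in N (left out, the last holds). Time passes only in rows, so rows that repeat a pose let the fingers close. It gives the time, the measured TCP pose, the force, the opening and the grip force at its end, in the units of the state.
- ctrl.sense(): the state, without advancing time (a new reading comes with each control period).
- vision.capture(name): name is "side" or "top" or "wrist"; returns a dict with "pixels" (480x640x3 uint8, red, green, blue), "vfov" (degrees; the focal length in pixels is half the picture's height over the tangent of half this angle, whatever the lens; pixels are square), "cx", "cy" (the principal point, pixels), "rvec" (rotation vector, rad) and "tvec" (3), from world to camera coordinates, as OpenCV has them; the wrist camera has in their place "mount" (4x4, takes a point from camera to tool coordinates, whose origin is the TCP and whose axes are the flange's). Camera axes: x right, y down, z forward; pixel columns grow to the right and rows downward; lengths in mm; the calibration is good to about 2 mm. A picture is of the moment at which its call begins: read the wrist's pose just before it. There is no depth.
- ctrl.finish_job(): hands the job in; it is judged then, once.
The state is a dict: "time_s": time; "joints": joint angles; "dq": joint speeds; "tau": joint torques, N m; "eef_pos": TCP position; "ee_rot": TCP orientation; "force": force on the tool from outside, world axes, zero at the start; "wrist_torque": the same for the moment, N m; "grip_width": opening from 0.0 (shut) to 1.0 (fully open); "grip_force": force on a finger pad.
Only numpy, scipy, OpenCV 4.12 (cv2) and the standard library are available. Lean on these libraries where they do the work, as an engineer would, in place of code of your own. Each camera call takes 0.05 s, during which the arm holds its last target. There are 200 camera calls.

## Working session

There is one attempt and no reset: what is moved stays moved. The work goes in short steps, Python scripts to look and compute and a tool call to move; the robot and the scene stay as the last step left them, time stands still between calls to the robot, and variables do not carry over. Pictures are saved under pics/ and viewed, at most 10 in all, crops included, and the job is handed in when it is done.

Besides the shell and the picture viewer there is one more tool, called as a command line: name --argument value ..., lists and objects as JSON in quotes. play_rows: Moves the arm, as the interface text tells. Its arguments: {"type":"object","properties":{"translation":{"type":"array"},"rotation":{"type":"array"},"gripper":{"type":"array"},"force":{"type":"number"}},"required":["translation","rotation","gripper"]}

```bash
mkdir -p pics; python3 - <<'E'
from rig import ctrl, vision
import cv2
print(ctrl.sense())
for n in("top","side"):
    c=vision.capture(n); cv2.imwrite(f"pics/{n}0.png",c["pixels"][:,:,::-1]); print({k:v for k,v in c.items() if k!="pixels"})
E
```

```text
{'time_s': 0.0, 'joints': array([-1.43039914e+00,  3.13497700e-01,  1.49847589e+00, -1.29127271e-05,
        1.33098625e+00, -2.23434039e-01]), 'dq': array([-9.02321203e-04, -1.65621987e-03,  4.76769425e-04,  2.81790707e-04,
        4.27981823e-04, -9.15094901e-05]), 'tau': array([-1.57129241e-03, -4.12267721e+01, -2.59744459e+01, -2.87244438e-04,
        4.13846123e-03,  1.40860482e-05]), 'eef_pos': array([ 186.75553103, -490.37382487,  230.69606033]), 'ee_rot': array([-6.83262674e-04,  9.83498428e-01,  1.80915379e-01,  2.21083402e-05]), 'force': array([-0.13016949,  0.6241567 ,  0.14348464]), 'wrist_torque': array([ 0.0281906 , -0.00670542, -0.04823665]), 'grip_force': 0.0, 'grip_width': 1.0033263203010674}
{'vfov': 55.27851538343662, 'cx': 320.3189320735671, 'cy': 238.86358766424047, 'rvec': array([ 2.1815334 , -2.03745995,  0.2030563 ]), 'tvec': array([-167.37541933,  597.76989035, 1137.66950235])}
{'vfov': 56.531785667374194, 'cx': 319.8898630370145, 'cy': 240.7604319082909, 'rvec': array([ 2.08311537, -0.32694862,  0.20709399]), 'tvec': array([-614.76569985,  128.13180333,  918.91003435])}
```

View pics/top0.png

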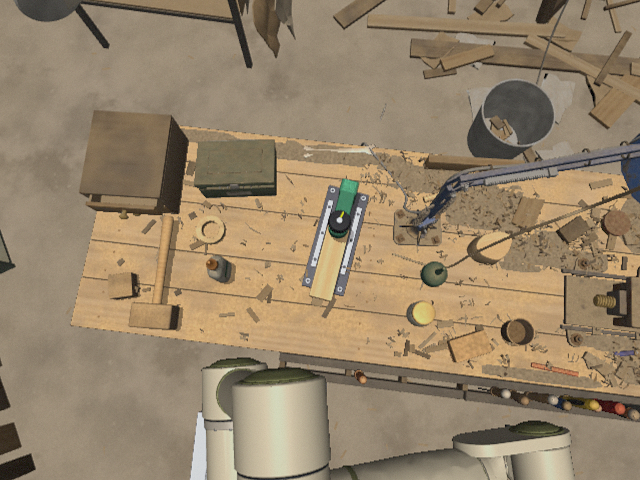

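View pics/side0.png

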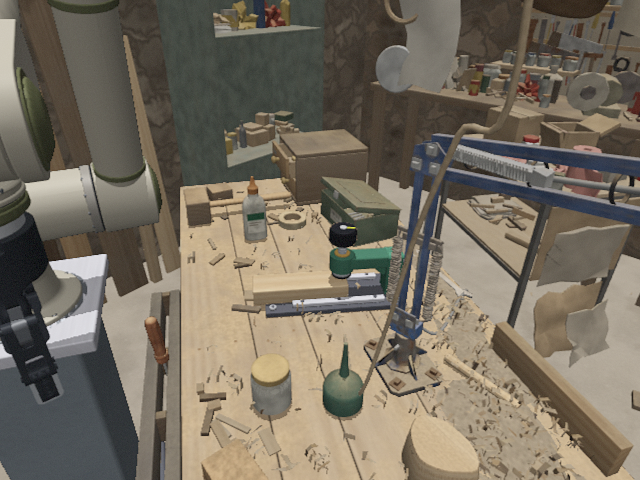

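The top view shows the press with its knob at (340,220), the column end at (348,185), and the batten's front end at (322,302), with the rails pointing up and slightly right. The side view has the knob at (343,235) and the batten from (253,290) to (345,285). The bottle and tape are to the left, and the jar and oil can are to the right.

```bash
cat > h.py <<'E'
import numpy as np, cv2
from rig import ctrl, vision
def cam(c):
    f=240/np.tan(np.radians(c["vfov"]/2)); K=np.array([[f,0,c["cx"]],[0,f,c["cy"]],[0,0,1]])
    R=cv2.Rodrigues(np.array(c["rvec"]))[0]; return K,R,np.array(c["tvec"])
def ray(c,uv):
    K,R,t=cam(c); d=R.T@np.linalg.solve(K,np.array([uv[0],uv[1],1.])); return -R.T@t,d/np.linalg.norm(d)
def plane(c,uv,z):
    o,d=ray(c,uv); return o+d*(z-o[2])/d[2]
def tri(c1,u1,c2,u2):
    o1,d1=ray(c1,u1);o2,d2=ray(c2,u2)
    s=np.linalg.lstsq(np.c_[d1,-d2],o2-o1,rcond=None)[0]; a=o1+s[0]*d1;b=o2+s[1]*d2
    return (a+b)/2,np.linalg.norm(a-b)
def mask(c,lo,hi,box):
    h=cv2.cvtColor(c["pixels"],cv2.COLOR_RGB2HSV); m=cv2.inRange(h,lo,hi); r=np.zeros_like(m); x0,y0,x1,y1=box; r[y0:y1,x0:x1]=m[y0:y1,x0:x1]
    n,l,s,_=cv2.connectedComponentsWithStats(r); 
    return r,((l==1+np.argmax(s[1:,4]))*255).astype(np.uint8)
E
python3 - <<'E'
from h import *
t=vision.capture("top"); s=vision.capture("side")
hs=cv2.cvtColor(t["pixels"],cv2.COLOR_RGB2HSV)
for p in[(313,275),(358,235),(340,290),(340,229),(325,285),(347,190),(420,314)]: print(p,hs[p[1],p[0]])
a=cv2.resize(t["pixels"][165:320,285:385],None,fx=4,fy=4,interpolation=cv2.INTER_CUBIC)
b=cv2.resize(s["pixels"][210:330,240:400],None,fx=3,fy=3,interpolation=cv2.INTER_CUBIC)
o=np.zeros((600,800,3),np.uint8); o[:600,:400]=a[:600]; b=b[:, :400]; o[:360,400:400+b.shape[1]]=b
cv2.imwrite("pics/crop.png",o[:,:,::-1])
E
```

```text
(313, 275) [150   7 115]
(358, 235) [125  15 103]
(340, 290) [ 99   9 203]
(340, 229) [150  13  60]
(325, 285) [ 19 111 211]
(347, 190) [ 74 116 160]
(420, 314) [ 23 114 214]
```

View pics/crop.png

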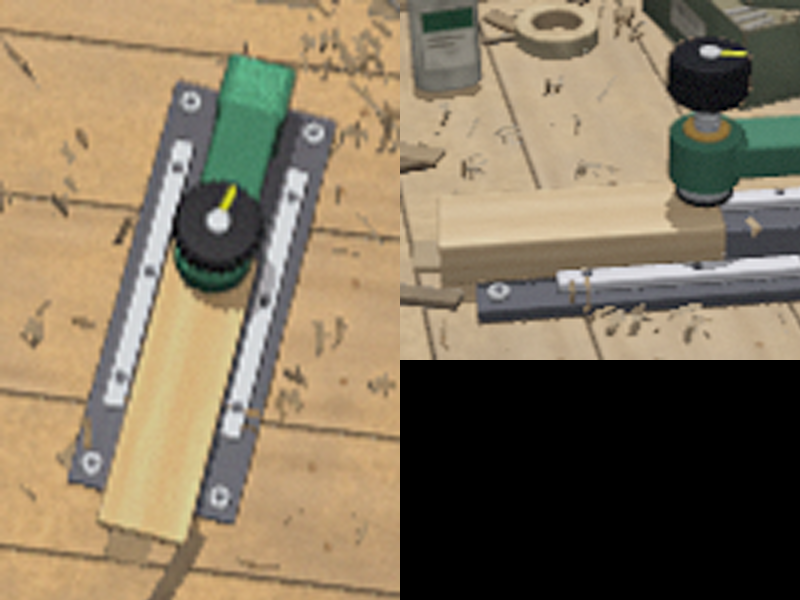

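The crop shows bed corners at about (175,83), (333,120), (70,483) and (235,522). The knob-top hub is at (218,220) in the top crop and (710,51) in the side crop. The batten's front edge runs (100,520)–(187,543).

```bash
python3 - <<'E'
from h import *
t=vision.capture("top"); s=vision.capture("side")
T=lambda x,y:(285+(x+.5)/4-.5,165+(y+.5)/4-.5)
S=lambda x,y:(240+(x-400+.5)/3-.5,210+(y+.5)/3-.5)
C=[plane(t,T(*p),12) for p in[(175,83),(333,120),(235,522),(70,483)]]
print(np.round(C,1)); print([np.linalg.norm(C[i]-C[i-3]) for i in range(4)])
ax=(C[0]+C[1]-C[2]-C[3]); ax/=np.linalg.norm(ax); ay=np.array([-ax[1],ax[0],0])
m=sum(C)/4; org=m+15*ax; print("axis yaw",np.degrees(np.arctan2(ax[1],ax[0])),"org",org)
# rails as second axis estimate
for a,b in[((180,142),(112,404)),((299,170),(232,436))]:
    A,B=plane(t,T(*a),22),plane(t,T(*b),22); d=A-B; print("rail yaw",np.degrees(np.arctan2(d[1],d[0])),(A-org)@ax,(B-org)@ax,((A+B)/2-org)@ay)
k,e=tri(t,T(218,220),s,S(710,51)); print("knob top",k,e,"in press",(k-org)@ax,(k-org)@ay)
for z in(160,166):
  k2=plane(t,T(218,220),z);print(z,k2,(k2-org)@ax,(k2-org)@ay)
y=plane(t,T(233,188),166)-plane(t,T(218,220),166); print("index yaw",np.degrees(np.arctan2(y[1],y[0])))
for p in[(100,520),(187,543)]:
    P=plane(t,T(*p),46); print("batten front",P,(P-org)@ax,(P-org)@ay)
_,gm=mask(t,(10,60,60),(30,200,255),(300,205,345,320))
E
```

```text
[[ 771.  -137.4   12. ]
 [ 751.7 -248.5   12. ]
 [ 469.7 -196.9   12. ]
 [ 488.1  -85.7   12. ]]
[np.float64(112.80085365608737), np.float64(286.6068805815352), np.float64(112.73231437237176), np.float64(287.6660405696769)]
axis yaw -10.362121013745213 org [ 634.88235798 -169.78938463   12.        ]
rail yaw -10.320856726080326 84.63431413846885 -102.57484247618736 42.024202301554745
rail yaw -10.662883634786036 85.35619994227096 -103.69095167741769 -41.17653268882843
knob top [ 636.20724633 -169.83231323  167.27451858] 0.4830395604555983 in press 1.311001740351631 0.19607768500041095
160 [ 637.79142834 -169.93263282  160.        ] 2.887391058094516 0.3823392536337002
166 [ 636.28546593 -169.80085251  166.        ] 1.3822868184428239 0.24109457084295863
index yaw -20.94313138930422
batten front [ 462.24348389 -108.48727638   46.        ] -180.8495774932112 29.2499511773476
batten front [ 451.36186905 -165.4430949    46.        ] -181.3091419085956 -28.73421567082301
```

play_rows --translation '[[0.02, -0.015, 0], [0.055, -0.04, 0], [0.1, -0.075, 0], [0.145, -0.11, 0.01], [0.19, -0.145, 0.02], [0.235, -0.18, 0.04], [0.28, -0.215, 0.06], [0.315, -0.24, 0.08], [0.337, -0.259, 0.1], [0.337, -0.259, 0.1]]' --rotation '[[0, 0, 0.05], [0, 0, 0.1], [0, 0, 0.2], [0, 0, 0.3], [0, 0, 0.4], [0, 0, 0.45], [0, 0, 0.5], [0, 0, 0.53], [0, 0, 0.545], [0, 0, 0.545]]' --gripper '[1, 1, 1, 1, 1, 1, 1, 1, 1, 1]' --force 30

```text
time_s: 1.55
eef_pos: [409.4, -127.1, 130.3]
ee_rot: [-0.001, 0.996, -0.089, -0.001]
force: [0.3, -0.5, 0.7]
grip_width: 0.002
grip_force: 0.0
```

play_rows --translation '[[0, 0.001, 0.03], [0, 0.001, 0.06], [0, 0.001, 0.085], [0, 0.001, 0.1], [0.01, 0.001, 0.103], [0.02, 0.001, 0.103], [0.028, 0.001, 0.103], [0.034, 0.001, 0.103], [0.038, 0.001, 0.103], [0.042, 0.001, 0.103]]' --rotation '[[0, 0, 0], [0, 0, 0], [0, 0, 0], [0, 0, 0], [0, 0, 0], [0, 0, 0], [0, 0, 0], [0, 0, 0], [0, 0, 0], [0, 0, 0]]' --gripper '[1, 1, 1, 1, 1, 1, 1, 1, 1, 1]'

```text
time_s: 2.8
eef_pos: [450.6, -137.1, 28.3]
ee_rot: [-0.0, 0.996, -0.09, -0.0]
force: [-3.4, -0.3, 3.1]
grip_width: -0.001
grip_force: 1.5
```

play_rows --translation '[[0.006, 0, 0], [0.012, 0, 0], [0.018, 0, 0], [0.024, 0, 0], [0.03, 0, 0], [0.036, 0, 0], [0.042, 0, 0], [0.048, 0, 0], [0.054, 0, 0], [0.06, 0, 0]]' --rotation '[[0, 0, 0], [0, 0, 0], [0, 0, 0], [0, 0, 0], [0, 0, 0], [0, 0, 0], [0, 0, 0], [0, 0, 0], [0, 0, 0], [0, 0, 0]]' --gripper '[1, 1, 1, 1, 1, 1, 1, 1, 1, 1]'

```text
time_s: 4.05
eef_pos: [510.1, -148.1, 28.3]
ee_rot: [0.0, 0.996, -0.09, -0.0]
force: [-1.7, -0.1, 1.1]
grip_width: -0.0
grip_force: 1.0
```

play_rows --translation '[[0.001, 0, 0], [0.002, 0, 0], [0.003, 0, 0], [0.004, 0, 0], [0.005, 0, 0], [0.006, 0, 0], [0.007, 0, 0], [0.008, 0, 0], [0.009, 0, 0], [0.009, 0, 0]]' --rotation '[[0, 0, 0], [0, 0, 0], [0, 0, 0], [0, 0, 0], [0, 0, 0], [0, 0, 0], [0, 0, 0], [0, 0, 0], [0, 0, 0], [0, 0, 0]]' --gripper '[1, 1, 1, 1, 1, 1, 1, 1, 1, 1]'

```text
time_s: 5.3
eef_pos: [518.8, -149.7, 28.3]
ee_rot: [0.0, 0.996, -0.09, 0.0]
force: [-0.7, 0.4, 0.9]
grip_width: 0.001
grip_force: 0.6
```

play_rows --translation '[[0.0005, 0, 0], [0.001, 0, 0], [0.0015, 0, 0], [0.002, 0, 0], [0.002, 0, 0]]' --rotation '[[0, 0, 0], [0, 0, 0], [0, 0, 0], [0, 0, 0], [0, 0, 0]]' --gripper '[1, 1, 1, 1, 1]'

```text
time_s: 5.92
eef_pos: [520.7, -150.1, 28.3]
ee_rot: [0.0, 0.996, -0.09, 0.0]
force: [-1.7, 1.2, 2.1]
grip_width: -0.002
grip_force: 1.0
```

play_rows --translation '[[0.0005, 0, 0], [0.001, 0, 0], [0.0015, 0, 0], [0.002, 0, 0], [0.002, 0, 0]]' --rotation '[[0, 0, 0], [0, 0, 0], [0, 0, 0], [0, 0, 0], [0, 0, 0]]' --gripper '[1, 1, 1, 1, 1]'

```text
time_s: 6.55
eef_pos: [521.7, -150.2, 28.3]
ee_rot: [-0.0, 0.996, -0.09, -0.001]
force: [-7.7, 0.0, 5.9]
grip_width: 0.003
grip_force: 4.0
```

play_rows --translation '[[0.0005, 0, 0], [0.001, 0, 0], [0.001, 0, 0]]' --rotation '[[0, 0, 0], [0, 0, 0], [0, 0, 0]]' --gripper '[1, 1, 1]'

```text
time_s: 6.92
eef_pos: [521.8, -150.2, 28.3]
ee_rot: [-0.0, 0.996, -0.09, -0.002]
force: [-14.0, 0.9, 9.9]
grip_width: 0.001
grip_force: 6.9
```

play_rows --translation '[[-0.01, 0, 0], [-0.03, 0, 0], [-0.05, 0, -0.02], [-0.06, 0, -0.06], [-0.06, 0, -0.11], [-0.06, 0, -0.16], [-0.06, 0, -0.19], [-0.06, 0, -0.2], [-0.06, 0, -0.2]]' --rotation '[[0, 0, 0], [0, 0, 0], [0, 0, 0], [0, 0, 0], [0, 0, 0], [0, 0, 0], [0, 0, 0], [0, 0, 0], [0, 0, 0]]' --gripper '[1, 1, 1, 1, 0, -1, -1, -1, -1]'

```text
time_s: 8.05
eef_pos: [464.4, -139.7, 227.8]
ee_rot: [-0.0, 0.996, -0.09, 0.0]
force: [0.6, 0.5, -0.5]
grip_width: 0.998
grip_force: 0.0
```

```bash
python3 - <<'E'
from h import *
print(ctrl.sense()["eef_pos"],ctrl.sense()["joints"],ctrl.sense()["ee_rot"])
t=vision.capture("top"); s=vision.capture("side")
a=cv2.resize(t["pixels"][165:315,285:385],None,fx=4,fy=4,interpolation=cv2.INTER_CUBIC)
b=cv2.resize(s["pixels"][210:330,240:373],None,fx=3,fy=3,interpolation=cv2.INTER_CUBIC)
o=np.zeros((600,800,3),np.uint8); o[:600,:400]=a; o[:360,400:799]=b
cv2.imwrite("pics/crop2.png",o[:,:,::-1])
E
```

```text
[ 464.44593022 -139.74319113  227.7674294 ] [-5.34482514e-01  2.27508382e-01  1.61922433e+00  1.35432080e-04
  1.29476677e+00  1.21751911e+00] [-3.88337133e-05  9.95896714e-01 -9.04971173e-02  7.00508347e-05]
```

View pics/crop2.png

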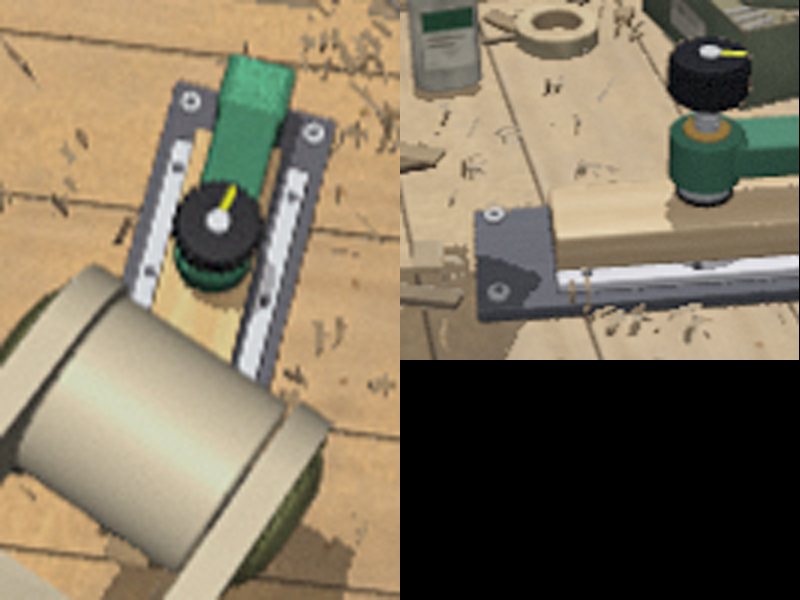

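The batten is home: its front edge lines up with the rail ends at about (553,190) in the side crop. The knob is unchanged at (218,220).

play_rows --translation '[[0.01, 0, 0], [0.03, 0, 0], [0.05, 0, 0], [0.075, 0, 0], [0.1, -0.001, 0], [0.125, -0.001, 0], [0.145, -0.001, 0], [0.16, -0.001, 0], [0.17, -0.001, 0], [0.174, -0.001, 0]]' --rotation '[[0, 0, -0.18], [0, 0, -0.36], [0, 0, -0.54], [0, 0, -0.72], [0, 0, -0.9], [0, 0, -1.08], [0, 0, -1.26], [0, 0, -1.44], [0, 0, -1.62], [0, 0, -1.8]]' --gripper '[-1, -1, -1, -1, -1, -1, -1, -1, -1, -1]'

```text
time_s: 9.4
eef_pos: [635.9, -170.1, 226.1]
ee_rot: [-0.001, 0.688, 0.726, -0.0]
force: [-0.4, 0.7, -0.0]
grip_width: 1.002
grip_force: 0.0
```

play_rows --translation '[[0, 0, 0], [0, 0, 0], [0, 0, 0], [0, 0, 0], [0, 0, 0], [0, 0, 0], [0, 0, 0], [0, 0, 0], [0, 0, 0], [0, 0, 0]]' --rotation '[[0, 0, -0.18], [0, 0, -0.36], [0, 0, -0.54], [0, 0, -0.72], [0, 0, -0.9], [0, 0, -1.08], [0, 0, -1.26], [0, 0, -1.44], [0, 0, -1.62], [0, 0, -1.8]]' --gripper '[-1, -1, -1, -1, -1, -1, -1, -1, -1, -1]'

```text
time_s: 10.65
eef_pos: [635.6, -170.0, 226.4]
ee_rot: [-0.001, -0.141, 0.99, 0.001]
force: [0.6, 0.1, -0.8]
grip_width: 0.997
grip_force: 0.0
```

```bash
cat > st.py <<'E'
from h import *
s=ctrl.sense(); from scipy.spatial.transform import Rotation as R
q=s["ee_rot"]; M=R.from_quat([q[1],q[2],q[3],q[0]]).as_matrix()
e=np.array([635.8,-169.8,s["eef_pos"][2]])-s["eef_pos"]
print(s["time_s"],s["eef_pos"].round(1),"q6",s["joints"][5].round(3),"yaw",np.arctan2(M[1,0],M[0,0]).round(3),"shift to axis, tool",(M.T@e).round(1),"tz",M[:,2].round(3),"F",s["force"].round(1),"T",s["wrist_torque"].round(2),"g",s["grip_width"],s["grip_force"])
E
python3 st.py
```

```text
10.65 [ 635.6 -170.   226.4] q6 -2.293 yaw -2.858 shift to axis, tool [-0.3  0.2 -0. ] tz [-0.002  0.001 -1.   ] F [ 0.6  0.1 -0.8] T [-0.03 -0.04 -0.03] g 0.9966675341089611 0.0
```

play_rows --translation '[[0, 0, 0.02], [0, 0, 0.045], [0, 0, 0.07], [0, 0, 0.088], [0, 0, 0.097], [0, 0, 0.097], [0, 0, 0.097], [0, 0, 0.097], [0, 0, 0.097], [0, 0, 0.097]]' --rotation '[[0, 0, -0.15], [0, 0, -0.3], [0, 0, -0.42], [0, 0, -0.45], [0, 0, -0.45], [0, 0, -0.45], [0, 0, -0.45], [0, 0, -0.45], [0, 0, -0.45], [0, 0, -0.45]]' --gripper '[-1, -1, -1, -1, -1, 0.2, 0.6, 1, 1, 1]' --force 30

```text
time_s: 11.9
eef_pos: [636.0, -170.1, 132.4]
ee_rot: [0.0, -0.356, 0.935, -0.0]
force: [-2.3, 2.7, 5.5]
grip_width: 0.598
grip_force: 31.7
```

```bash
python3 st.py
```

```text
11.9 [ 636.  -170.1  132.4] q6 -2.737 yaw -2.415 shift to axis, tool [-0.   0.4 -0. ] tz [ 0.001 -0.    -1.   ] F [-2.3  2.7  5.5] T [0.35 0.47 0.02] g 0.5977354487302263 31.70080304145813
```

play_rows --translation '[[0, 0, 0.0003], [0, 0, 0.0006], [0, 0, 0.0009], [0, 0, 0.0012], [0, 0, 0.0015], [0, 0, 0.0018], [0, 0, 0.002], [0, 0, 0.0023], [0, 0, 0.0026], [0, 0, 0.0029]]' --rotation '[[0, 0, 0.18], [0, 0, 0.36], [0, 0, 0.54], [0, 0, 0.72], [0, 0, 0.9], [0, 0, 1.08], [0, 0, 1.26], [0, 0, 1.44], [0, 0, 1.62], [0, 0, 1.8]]' --gripper '[1, 1, 1, 1, 1, 1, 1, 1, 1, 1]'

```text
time_s: 13.15
eef_pos: [635.8, -168.8, 129.5]
ee_rot: [-0.0, 0.513, 0.858, 0.001]
force: [-2.9, 7.5, 8.5]
grip_width: 0.602
grip_force: 32.0
```

```bash
python3 st.py; python3 - <<'E'
from h import *
s=vision.capture("side")
cv2.imwrite("pics/s2.png",cv2.resize(s["pixels"][150:310,220:420],None,fx=3,fy=3,interpolation=cv2.INTER_CUBIC)[:,:,::-1])
E
```

```text
13.15 [ 635.8 -168.8  129.5] q6 -0.931 yaw 2.064 shift to axis, tool [-0.8 -0.5 -0. ] tz [ 0.     0.002 -1.   ] F [-2.9  7.5  8.5] T [1.19 0.87 0.11] g 0.6024438842051251 31.95908010005951
```

View pics/s2.png

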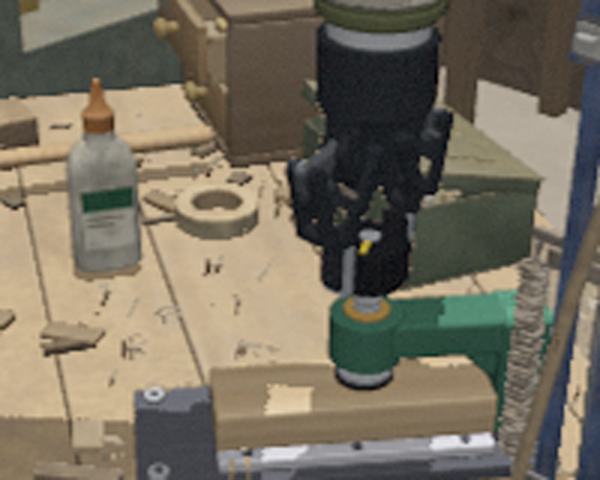

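The gripper is holding the knob at (370,260). The knob has turned: its yellow line now points toward the side camera.

play_rows --translation '[[0, 0, 0.0003], [0, 0, 0.0006], [0, 0, 0.0009], [0, 0, 0.0012], [0, 0, 0.0015], [0, 0, 0.0018], [0, 0, 0.002], [0, 0, 0.0023], [0, 0, 0.0026], [0, 0, 0.0029]]' --rotation '[[0, 0, 0.18], [0, 0, 0.36], [0, 0, 0.54], [0, 0, 0.72], [0, 0, 0.9], [0, 0, 1.08], [0, 0, 1.26], [0, 0, 1.44], [0, 0, 1.62], [0, 0, 1.8]]' --gripper '[1, 1, 1, 1, 1, 1, 1, 1, 1, 1]'

```text
time_s: 14.45
eef_pos: [637.0, -168.5, 126.6]
ee_rot: [-0.001, 0.991, 0.131, 0.002]
force: [3.3, 6.7, 4.8]
grip_width: 0.597
grip_force: 31.7
```

play_rows --translation '[[0, 0, 0.0003], [0, 0, 0.0006], [0, 0, 0.0009], [0, 0, 0.0012], [0, 0, 0.0015], [0, 0, 0.0018], [0, 0, 0.002], [0, 0, 0.0023], [0, 0, 0.0026], [0, 0, 0.0029]]' --rotation '[[0, 0, 0.18], [0, 0, 0.36], [0, 0, 0.54], [0, 0, 0.72], [0, 0, 0.9], [0, 0, 1.08], [0, 0, 1.26], [0, 0, 1.44], [0, 0, 1.62], [0, 0, 1.8]]' --gripper '[1, 1, 1, 1, 1, 1, 1, 1, 1, 1]'

```text
time_s: 15.7
eef_pos: [636.8, -170.2, 123.8]
ee_rot: [-0.001, 0.719, -0.695, 0.002]
force: [1.4, 2.0, 5.0]
grip_width: 0.604
grip_force: 31.8
```

```bash
python3 st.py
```

```text
15.7 [ 636.8 -170.2  123.8] q6 2.669 yaw -1.537 shift to axis, tool [-0.4  1.  -0. ] tz [ 0.004 -0.001 -1.   ] F [1.4 2.  5. ] T [ 0.28 -0.29  0.09] g 0.6040055922534122 31.77428126335144
```

play_rows --translation '[[0, 0, 0], [0, 0, 0], [0, 0, 0], [0, 0, 0]]' --rotation '[[0, 0, 0], [0, 0, 0], [0, 0, 0], [0, 0, 0]]' --gripper '[-1, -1, -1, -1]'

```text
time_s: 16.2
eef_pos: [635.8, -170.2, 122.5]
ee_rot: [0.0, 0.721, -0.693, -0.0]
force: [-0.1, 1.0, -0.6]
grip_width: 0.997
grip_force: 0.0
```

play_rows --translation '[[0, 0, 0], [0, 0, 0], [0, 0, 0], [0, 0, 0], [0, 0, 0], [0, 0, 0], [0, 0, 0], [0, 0, 0], [0, 0, 0], [0, 0, 0]]' --rotation '[[0, 0, -0.18], [0, 0, -0.36], [0, 0, -0.54], [0, 0, -0.72], [0, 0, -0.9], [0, 0, -1.08], [0, 0, -1.26], [0, 0, -1.44], [0, 0, -1.62], [0, 0, -1.8]]' --gripper '[-1, -1, -1, -1, -1, -1, -1, -1, -1, -1]'

```text
time_s: 17.45
eef_pos: [635.8, -170.2, 122.5]
ee_rot: [-0.0, 0.991, 0.137, -0.0]
force: [-0.6, -0.1, -0.2]
grip_width: 1.002
grip_force: 0.0
```

play_rows --translation '[[0, 0, 0], [0, 0, 0], [0, 0, 0], [0, 0, 0], [0, 0, 0], [0, 0, 0], [0, 0, 0], [0, 0, 0], [0, 0, 0], [0, 0, 0]]' --rotation '[[0, 0, -0.18], [0, 0, -0.36], [0, 0, -0.54], [0, 0, -0.72], [0, 0, -0.9], [0, 0, -1.08], [0, 0, -1.26], [0, 0, -1.44], [0, 0, -1.62], [0, 0, -1.8]]' --gripper '[-1, -1, -1, -1, -1, -1, -1, -1, -1, -1]'

```text
time_s: 18.7
eef_pos: [635.8, -170.2, 122.5]
ee_rot: [-0.0, 0.508, 0.861, -0.0]
force: [-0.4, -0.3, -0.7]
grip_width: 1.001
grip_force: 0.0
```

```bash
python3 st.py
```

```text
18.7 [ 635.8 -170.2  122.5] q6 -0.944 yaw 2.075 shift to axis, tool [0.3 0.2 0. ] tz [-0. -0. -1.] F [-0.4 -0.3 -0.7] T [ 0.04  0.01 -0.  ] g 1.000833217027584 0.0
```

play_rows --translation '[[0.0004, 0.0009, 0], [0.0004, 0.0009, 0], [0.0004, 0.0009, 0], [0.0004, 0.0009, 0], [0.0004, 0.0009, 0], [0.0004, 0.0009, 0], [0.0004, 0.0009, 0], [0.0004, 0.0009, 0], [0.0004, 0.0009, 0], [0.0004, 0.0009, 0]]' --rotation '[[0, 0, -0.18], [0, 0, -0.36], [0, 0, -0.54], [0, 0, -0.72], [0, 0, -0.9], [0, 0, -0.9], [0, 0, -0.9], [0, 0, -0.9], [0, 0, -0.9], [0, 0, -0.9]]' --gripper '[-1, -1, -1, -1, -1, 0.2, 0.6, 1, 1, 1]'

```text
time_s: 19.95
eef_pos: [636.5, -169.2, 122.8]
ee_rot: [0.0, 0.087, 0.996, 0.0]
force: [0.0, 2.3, 2.8]
grip_width: 0.603
grip_force: 31.7
```

play_rows --translation '[[0, 0, 0.0003], [0, 0, 0.0006], [0, 0, 0.0009], [0, 0, 0.0012], [0, 0, 0.0015], [0, 0, 0.0018], [0, 0, 0.002], [0, 0, 0.0023], [0, 0, 0.0026], [0, 0, 0.0029]]' --rotation '[[0, 0, 0.18], [0, 0, 0.36], [0, 0, 0.54], [0, 0, 0.72], [0, 0, 0.9], [0, 0, 1.08], [0, 0, 1.26], [0, 0, 1.44], [0, 0, 1.62], [0, 0, 1.8]]' --gripper '[1, 1, 1, 1, 1, 1, 1, 1, 1, 1]'

```text
time_s: 21.2
eef_pos: [636.3, -169.0, 119.9]
ee_rot: [-0.0, 0.836, 0.549, -0.0]
force: [-1.4, 3.3, 3.2]
grip_width: 0.603
grip_force: 31.9
```

```bash
python3 st.py
```

```text
21.2 [ 636.3 -169.   119.9] q6 -0.03 yaw 1.163 shift to axis, tool [-0.9 -0.1 -0. ] tz [-0.001  0.001 -1.   ] F [-1.4  3.3  3.2] T [0.61 0.44 0.1 ] g 0.6027833178241491 31.863842010498047
```

play_rows --translation '[[0, 0, 0.0003], [0, 0, 0.0006], [0, 0, 0.0009], [0, 0, 0.0012], [0, 0, 0.0015], [0, 0, 0.0018], [0, 0, 0.002], [0, 0, 0.0022]]' --rotation '[[0, 0, 0.18], [0, 0, 0.36], [0, 0, 0.54], [0, 0, 0.72], [0, 0, 0.9], [0, 0, 1.08], [0, 0, 1.26], [0, 0, 1.4]]' --gripper '[1, 1, 1, 1, 1, 1, 1, 1]'

```text
time_s: 22.2
eef_pos: [636.6, -168.8, 117.7]
ee_rot: [-0.001, 0.993, -0.118, 0.0]
force: [-0.8, 3.0, 2.3]
grip_width: 0.601
grip_force: 31.7
```

```bash
python3 st.py
```

```text
22.2 [ 636.6 -168.8  117.7] q6 1.369 yaw -0.236 shift to axis, tool [-0.5  1.2 -0. ] tz [ 0.     0.001 -1.   ] F [-0.8  3.   2.3] T [ 0.87 -0.08  0.17] g 0.6005843466063794 31.714487671852112
```

play_rows --translation '[[0, 0, 0.0001], [0, 0, 0.0002], [0, 0, 0.0003], [0, 0, 0.0003], [0, 0, 0.0003], [0, 0, 0.0003]]' --rotation '[[0, 0, 0.06], [0, 0, 0.12], [0, 0, 0.18], [0, 0, 0.24], [0, 0, 0.3], [0, 0, 0.3]]' --gripper '[1, 1, 1, 1, 1, 1]'

```text
time_s: 22.95
eef_pos: [636.6, -169.0, 117.3]
ee_rot: [-0.0, 0.965, -0.262, 0.0]
force: [0.5, 2.8, 2.2]
grip_width: 0.602
grip_force: 31.7
```

```bash
python3 st.py
```

```text
22.95 [ 636.6 -169.   117.3] q6 1.663 yaw -0.529 shift to axis, tool [-0.3  1.1 -0. ] tz [ 0.  0. -1.] F [0.5 2.8 2.2] T [ 0.53 -0.11  0.84] g 0.6018113569008557 31.746089458465576
```

Torque has jumped from 0.17 to 0.84 N m, which suggests the stop. A little more turn will confirm it.

play_rows --translation '[[0, 0, 0], [0, 0, 0], [0, 0, 0], [0, 0, 0]]' --rotation '[[0, 0, 0.05], [0, 0, 0.1], [0, 0, 0.1], [0, 0, 0.1]]' --gripper '[1, 1, 1, 1]'

```text
time_s: 23.45
eef_pos: [636.6, -169.2, 117.3]
ee_rot: [-0.0, 0.951, -0.31, 0.0]
force: [1.5, 3.7, 1.4]
grip_width: 0.597
grip_force: 31.8
```

```bash
python3 st.py
```

```text
23.45 [ 636.6 -169.2  117.3] q6 1.763 yaw -0.629 shift to axis, tool [-0.3  1.  -0. ] tz [ 0.  0. -1.] F [1.5 3.7 1.4] T [ 0.55 -0.25  1.03] g 0.5967030161319389 31.791831851005554
```

play_rows --translation '[[0, 0, 0], [0, 0, 0], [0, 0, 0], [0, 0, 0], [0, 0, -0.02], [0, 0, -0.05], [0, 0, -0.09], [0, 0, -0.12], [0, 0, -0.13], [0, 0, -0.13]]' --rotation '[[0, 0, 0], [0, 0, 0], [0, 0, 0], [0, 0, 0], [0, 0, 0], [0, 0, 0], [0, 0, 0], [0, 0, 0], [0, 0, 0], [0, 0, 0]]' --gripper '[-1, -1, -1, -1, -1, -1, -1, -1, -1, -1]'

```text
time_s: 24.7
eef_pos: [636.4, -169.3, 246.7]
ee_rot: [-0.0, 0.951, -0.31, -0.0]
force: [-0.4, 0.0, -0.8]
grip_width: 1.003
grip_force: 0.0
```

play_rows --translation '[[-0.02, 0, 0], [-0.06, 0, 0], [-0.1, 0, 0], [-0.14, 0, 0], [-0.17, 0, 0], [-0.19, 0, 0], [-0.2, 0, 0], [-0.2, 0, 0]]' --rotation '[[0, 0, 0], [0, 0, 0], [0, 0, 0], [0, 0, 0], [0, 0, 0], [0, 0, 0], [0, 0, 0], [0, 0, 0]]' --gripper '[-1, -1, -1, -1, -1, -1, -1, -1]'

```text
time_s: 25.7
eef_pos: [474.8, -51.2, 246.7]
ee_rot: [-0.0, 0.951, -0.31, -0.0]
force: [0.5, 0.6, -0.4]
grip_width: 0.999
grip_force: 0.0
```

```bash
python3 st.py; python3 - <<'E'
from h import *
t=vision.capture("top"); s=vision.capture("side")
a=cv2.resize(t["pixels"][165:315,285:385],None,fx=4,fy=4,interpolation=cv2.INTER_CUBIC)
b=cv2.resize(s["pixels"][210:330,240:373],None,fx=3,fy=3,interpolation=cv2.INTER_CUBIC)
o=np.zeros((600,800,3),np.uint8); o[:600,:400]=a; o[:360,400:799]=b
cv2.imwrite("pics/crop3.png",o[:,:,::-1])
E
```

```text
25.7 [474.8 -51.2 246.7] q6 1.848 yaw -0.631 shift to axis, tool [200.    0.7  -0.2] tz [-0.001  0.    -1.   ] F [ 0.5  0.6 -0.4] T [-0.   -0.02 -0.03] g 0.9988581037514978 0.0
```

View pics/crop3.png

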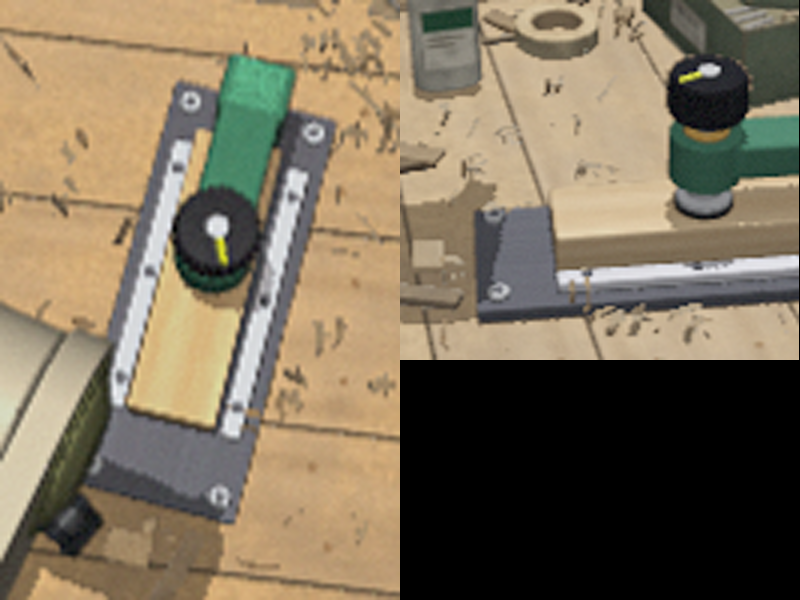

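The batten is home and the pad is down on it. The index line now points to (224,265), about 8.8 rad of turn, or about 9.0 on the joint, so the knob is at its stop. The gripper is clear of everything.

```bash
python3 -c "
from rig import ctrl
print(ctrl.finish_job())"
```

```text
the job is handed in; nothing more can be done
None
```

The batten is home against the column, the knob is turned clockwise to its stop with the pad on the batten, the gripper is clear of everything, and the job was handed in at about 26 s.

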